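Hang the dose-cup carrier on the desk rail

ROBOT

A 6-joint arm with a two-finger parallel gripper is mounted at the origin on the work surface. World frame = base frame: x ahead of the robot, y to its left, z up, the work surface at z = 0. Lengths are in m, angles in rad, forces in N, time in s.
With the tool pointing down it reaches from about 0.3 to 0.775 m from the base axis. Payload 14.6 kg.
Tool frame: the origin (TCP) lies midway between the tips of the shut fingers; the grasp point (between the pads) lies 19 mm behind it; z points along the fingers, y is the line along which they close (so a half turn about z gives the same grasp; the last joint's range is limited). The gripper opens to 94 mm and grips with 3 to 60 N. Pads are 16 mm wide; open, the fingers measure 119 mm over their backs; the gripper's body (75 mm by 177 mm) begins 78 mm behind the grasp point.
Start: joints at [-1.374, 0.3, 1.521, -0, 1.321, -0.067], TCP at [0.143, -0.531, 0.181] pointing down, gripper open.
Joint ranges: [-3.03, 3.03], [-0.79, 2.21], [0.23, 2.52], [-1.04, 4.18], [0, 3.07], [-2.55, 2.55]. Speed limits (rad/s): [2.22, 2.22, 2.57, 3.14, 3.14, 3.14].

INTERFACE

Orientations are given as a rotation vector (axis times angle).
In Python, from plant import r gives the robot as it stands.
- The arm moves only by the tool drive_tool, never from a script. Its argument "commands" is a list of rows, each a list of 4 numbers: the shift along the world's x, y, z in cm, then the turn about the world's z in degrees. In form: [[tx, ty, tz, roll], ...]. A call has exactly 10 rows; each row is the pose to reach, as a shift and turn from the pose commanded when the call began; what a row does not reach only later rows make up. A row lasts 1/12 s, in which the tool goes at most 41.7 mm and 7.16 degrees, less where a joint would pass 70% of its speed; a pose out of reach is approached as far as the arm can. A call with a gripper value outside its range is refused whole. "jaw" is the finger opening in cm, from 0 to 9.4, set as the call begins (left out, the last holds). The fingers move at their own pace and stop on an object; the grip force is fixed at half the most. Time passes only in rows, so rows that repeat a pose let the fingers close, or fill a call up. It gives the time, the measured TCP pose, the force, the opening and the grip force at its end, in the units of the state.
- r.sense(): the state, without advancing time (a new reading comes with each control period).
- r.read_camera(name): name is "scene" or "side" or "wrist"; returns the picture (384x512x3 uint8, red, green, blue); there is no depth.
- r.camera_params(name): a dict with "camera_matrix" (3x3 intrinsics, pixels), "xyz" and "rotation" of the camera in the world. Camera axes: x right, y up, looking along -z (the intrinsics and any distortion apply to the point x, -y, -z); pixel columns grow to the right and rows downward; lengths in m; the calibration is good to about 2 mm. A picture is of the moment at which its call begins: read the wrist's pose just before it. camera_params takes no time and is no camera call; for the wrist camera it gives the pose at the moment of the call.
- r.sign_off(): hands the job in; it is judged then, once.
The state is a dict: "time_s": time; "qpos": joint angles; "dq": joint speeds; "tau": joint torques, N m; "tool_pos": TCP position; "tcp_rot": TCP orientation; "contact_force": force on the tool from outside, world axes, zero at the start; "wrist_torque": the same for the moment, N m; "opening": opening from 0.0 (shut) to 1.0 (fully open); "grasp_force": force on a finger pad.
Only numpy, scipy, OpenCV 4.12 (cv2) and the standard library are available. Lean on these libraries where they do the work, as an engineer would, in place of code of your own. Each camera call takes 0.05 s, during which the arm holds its last target. There are 200 camera calls.

TASK

Pick up the hooked dose-cup carrier by its handle, lift its hook over the lip of the desk rail and lower it gently, without dropping it, until it rests on the bottom of the slot behind the lip. Then, keeping it down in the slot, slide it along the rail to the robot's left against the buffer until the plunger is pushed fully in, let go, and leave it hanging there. Press lightly throughout (well under 20 N), and touch neither the rail with the fingers nor anything else on the desk.

Things in the scene. Friction and masses are not known exactly. Their poses are not given: they have to be found in the camera images.
- handle (a point): Centre of the hooked carrier's grip, a grey upright block 16 mm (carrier x) by 30 mm (y) by 45 mm tall; 104 mm above the carrier's underside, 20 mm below the block's top. Axes: z up, x from bin to hook, y along the hook's width. To go over the lip, the carrier is held upright with this point right above the lip's middle plane and its x along the rail's x. The bin's rim is 44 mm below.
- carrier: The whole hooked carrier (0.2 to 0.4 kg): blue bin of white cups, x -85 to -6, y +-55, 60 mm high, the only one with a hook; origin at its underside straight below the handle. Steel hook, 60 mm wide in y: front plate x -9 to -5, web underside at z 75 mm, tongue x +5 to +9 down to z 35 mm. The 10 mm gap of plate and tongue goes over the lip. Hung and let go it leans a little, under 0.15 rad.
- tongue (a point): Middle of the lower edge of the carrier's hook tongue: +7 mm in x and -69 mm in z from the handle's centre; axes as the carrier's.
- lip (a point): Middle of the top edge of the rail's lip, 150 mm above the desk; y along the rail (to the robot's left), x away from the robot, z up. The lip is a plate, x -2 to +2 mm, down to 50 mm above the desk; the bin hangs in front of it. Behind is the slot, x +2 to +18; its rear wall ends 12 mm below the lip's top. 80 mm to the right (-y) of the middle is a free place to lower the carrier.
- slot (a point): A point in the slot's middle plane, at the lip's height and the rail's middle, axes as the rail's. The slot's bottom is a level grey strip, sprung (it yields 1 mm per 4 N, 4 mm at most, then is hard), set at a different height on each rail, 20 to 32 mm below the lip's top: that is not measured and must be felt for.
- rail: The rail and its buffer: an aluminium channel 420 mm long fixed on two feet; origin on the desk below the lip's middle, axes as the lip's. The black buffer stands in the slot in its left half; the rubber face of its plunger, 14 mm wide, reaching 15 mm above the lip, is 50 to 130 mm left (+y) of the middle (not measured: feel for it). It meets the side edge of the tongue, 30 mm from the handle's axis.
- plunger (a joint): How far the buffer's plunger is pushed in (m): 0 out, 0.012 fully in, a hard stop. It moves towards +y of the rail, takes 4 N at first and 6 N at the end, and stays where it is left.
- plain_tray: A bystander: the same blue bin of cups without a hook, 60 mm high; origin under its centre.
- brown_bottle: A bystander: brown glass bottle, 50 mm wide, 110 mm high; origin under its centre.
- white_jar: A bystander: white jar, 60 mm wide, 75 mm high; origin under its centre.
- medicine_box: A bystander: cardboard box 50 by 110 by 35 mm; origin under its centre.
- mug: A bystander: white mug 80 mm wide, 75 mm high; origin under its centre.
- spatula: A bystander: counting spatula 180 mm long lying on the desk.
- blister: A bystander: blister pack 50 by 90 by 9 mm lying on the desk; origin under its centre.
Things that resemble listed ones, but are neither listed nor needed, are in the scene too. Leave any brown or green look-alike of the carrier alone.

How it is judged:
By the outcome, as a careful person would: the job done as asked, in the order asked, and still so for the second after the job is handed in, with the robot touching nothing.
It also fails if it takes over 72 s, if anything falls off the work surface, if the arm or the gripper's body presses on something with over 40 N, if the wrist force passes 120 N, or if a joint passes its speed limit or range.

## Working session

There is one attempt and no reset: what is moved stays moved. The work goes in short steps, Python scripts to look and compute and a tool call to move; the robot and the scene stay as the last step left them, time stands still between calls to the robot, and variables do not carry over. Pictures are saved under pics/ and viewed, at most 10 in all, crops included, and the job is handed in when it is done.

Besides the shell and the picture viewer there is one more tool, called as name(argument=value, ...) on one line, values as JSON. drive_tool: Moves the arm, as the interface text tells. Its arguments: {"type":"object","properties":{"commands":{"type":"array"},"jaw":{"type":"number"}},"required":["commands"]}

```bash
mkdir -p pics; ls; python3 - <<'E'
from plant import r
import cv2,numpy as np
for n in("scene","side"):
    im=r.read_camera(n); cv2.imwrite(f"pics/{n}0.png",im[...,::-1])
    p=r.camera_params(n); print(n,np.round(p["camera_matrix"],1).tolist(),np.round(p["xyz"],3),np.round(p["rotation"],3).tolist(),[k for k in p])
print(r.sense())
E
```

```text
pics
scene [[359.2, 0.0, 258.5], [0.0, 359.2, 193.0], [0.0, 0.0, 1.0]] [ 0.912 -0.593  1.104] [0.595, 0.168, 0.589] ['camera_matrix', 'xyz', 'rotation']
side [[412.4, 0.0, 243.7], [0.0, 412.4, 199.0], [0.0, 0.0, 1.0]] [-1.00e-03  8.28e-01  1.04e+00] [0.29, -1.04, -2.418] ['camera_matrix', 'xyz', 'rotation']
{'time_s': 0.1, 'qpos': array([-1.37362683e+00,  3.00399445e-01,  1.52152099e+00,  1.29691107e-05,
        1.32070581e+00, -6.65953206e-02]), 'dq': array([ 0.00065632, -0.00155971, -0.00227527, -0.00061752, -0.00202042,
        0.00099526]), 'tau': array([ 1.46340280e-03, -5.32638502e+01, -3.53279757e+01,  7.09460699e-02,
        2.35438946e-02, -6.11528935e-05]), 'tool_pos': array([ 0.14334597, -0.53071913,  0.18085107]), 'tcp_rot': array([-3.11328884e+00, -4.12980065e-01,  8.61998261e-05]), 'contact_force': array([0.1538784 , 0.32710826, 0.53980371]), 'wrist_torque': array([-0.02604367, -0.02081953, -0.05361206]), 'grasp_force': 0.0, 'opening': 0.9967493280857257}
```

View pics/scene0.png

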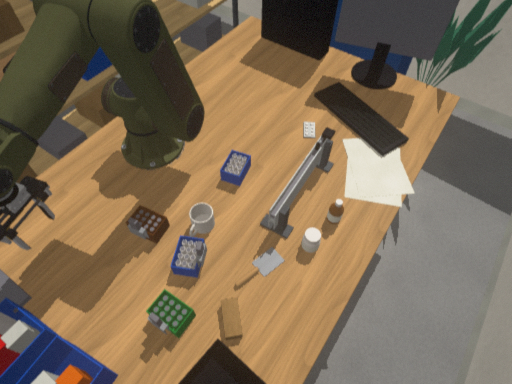

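View pics/side0.png

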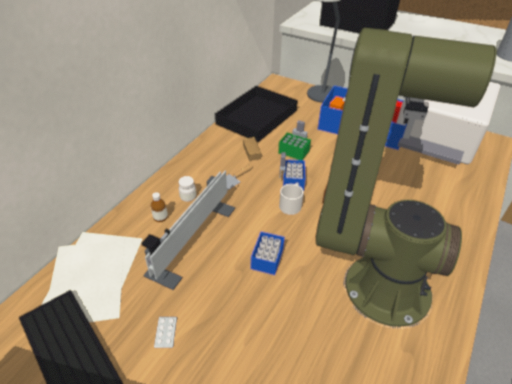

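The scene view shows two blue bins, at (236,168) and (188,257), with the mug at (201,217). The rail runs from (277,222) to (328,140), and the brown and green look-alikes are at (148,222) and (171,313). In the side view the blue bin at (294,175) seems to have the hook. I'll enlarge both views.

```bash
python3 - <<'E'
import cv2,numpy as np
a=cv2.imread("pics/scene0.png");b=cv2.imread("pics/side0.png")
A=cv2.resize(a[120:290,150:350],None,fx=4,fy=4,interpolation=cv2.INTER_CUBIC)[:600]
cv2.imwrite("pics/c1.png",cv2.resize(a[120:270,150:350],None,fx=4,fy=4,interpolation=cv2.INTER_CUBIC))
cv2.imwrite("pics/c2.png",cv2.resize(b[145:295,135:335],None,fx=4,fy=4,interpolation=cv2.INTER_CUBIC))
E
```

```text
(no output)
```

View pics/c1.png

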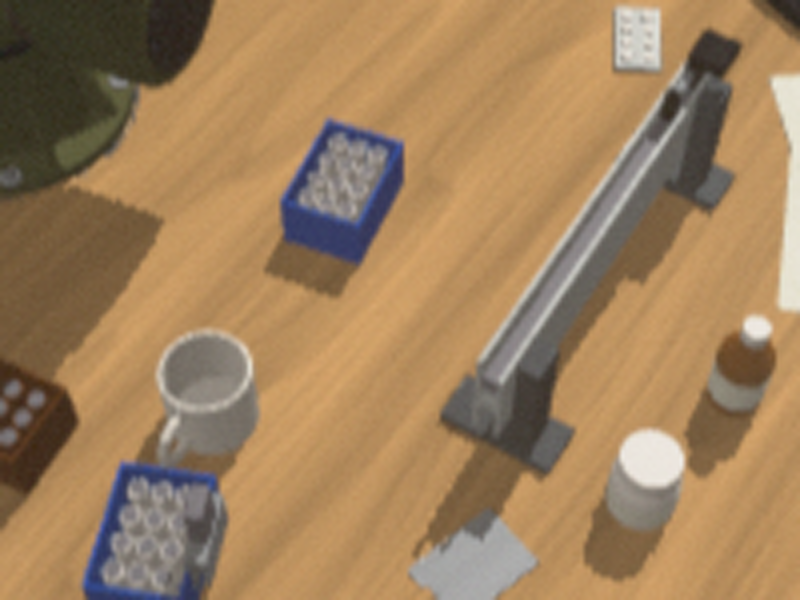

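View pics/c2.png

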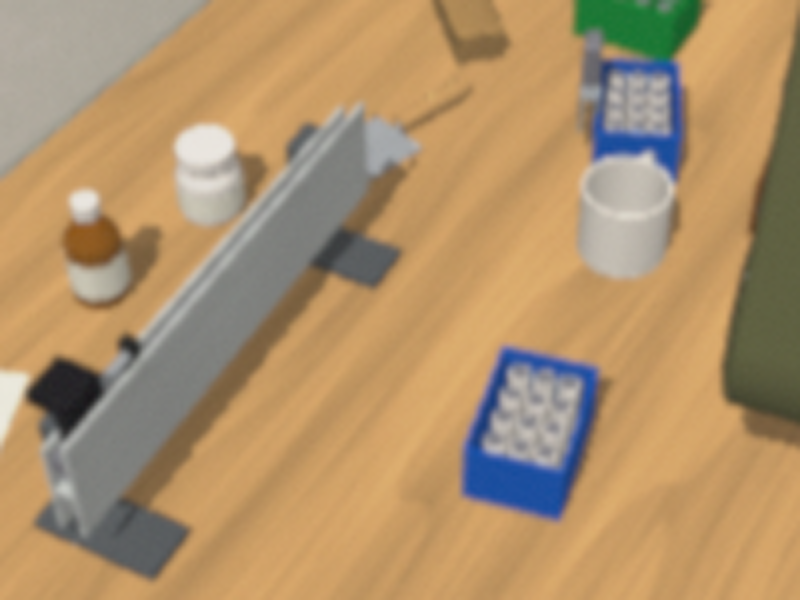

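The c1 crop shows the lip's near end at (482,362) and the far end by the buffer around (690,72). The hooked blue carrier has rim corners at (122,465) and (218,475), and its grey handle is at (200,500). In c2 the lip's ends are (65,445) and (360,108), and the carrier's handle is at (593,60).

```bash
cat > h.py <<'E'
import numpy as np,cv2
from scipy.spatial.transform import Rotation as R
def ray(p,uv):
    K=p["camera_matrix"]; a,b=(uv[0]-K[0,2])/K[0,0],(uv[1]-K[1,2])/K[1,1]
    rot=np.array(p["rotation"]); M=rot if rot.shape==(3,3) else R.from_rotvec(rot).as_matrix()
    return np.array(p["xyz"]),M@np.array([a,-b,-1.])
def plane(p,uv,z):
    o,d=ray(p,uv); return o+d*(z-o[2])/d[2]
def tri(p,u,q,v):
    o,d=ray(p,u);O,D=ray(q,v)
    s=np.linalg.lstsq(np.c_[d,-D],O-o,rcond=None)[0]; A=o+d*s[0];B=O+D*s[1]
    return (A+B)/2,np.linalg.norm(A-B)
def proj(p,X):
    rot=np.array(p["rotation"]); M=rot if rot.shape==(3,3) else R.from_rotvec(rot).as_matrix()
    c=M.T@(np.asarray(X)-p["xyz"]);K=p["camera_matrix"]
    return np.array([K[0,2]+K[0,0]*c[0]/-c[2],K[1,2]+K[1,1]*-c[1]/-c[2]])
E
python3 - <<'E'
from plant import r
from h import *
S,D=r.camera_params("scene"),r.camera_params("side")
f=lambda u,x,y:(x+(u[0]+.5)/4-.5,y+(u[1]+.5)/4-.5)
s=lambda *u:f(u,150,120); d=lambda *u:f(u,135,145)
for n,u in dict(lipR=(482,362),lipL=(690,72)).items(): print(n,plane(S,s(*u),.15).round(4))
for n,u in dict(lipR=(360,108),lipL=(65,445)).items(): print(n,plane(D,d(*u),.15).round(4))
for cam,c,p in(("scene",s,S),("side",d,D)):
    im=r.read_camera(cam); h=cv2.cvtColor(im,cv2.COLOR_RGB2HSV); m=cv2.inRange(h,(105,120,40),(128,255,255))
    n,l,st,ce=cv2.connectedComponentsWithStats(m)
    for i in range(1,n):
        if st[i,4]>60: print(cam,st[i],ce[i].round(1),plane(p,ce[i],.05).round(3))
for u in((122,465),(218,475),(190,598),(88,590)): print("rim",plane(S,s(*u),.06).round(4))
for u in((600,62),(680,62),): print("rimD",plane(D,d(*u),.06).round(4))
print("top c1",plane(S,s(200,488),.124).round(4),"c2",plane(D,d(593,40),.124).round(4))
print("mug",plane(S,s(206,370),.075), "tray",plane(S,s(345,160),.06),"jar",plane(S,s(650,460),.075),"bot",plane(S,s(757,328),.11))
print(tri(S,s(200,500),D,d(593,60)))
E
```

```text
lipR [ 0.6153 -0.0694  0.15  ]
lipL [0.5986 0.2997 0.15  ]
lipR [ 0.6081 -0.0606  0.15  ]
lipL [0.5861 0.3468 0.15  ]
scene [330   0  45  60 511] [348.5  39.9] [0.345 1.076 0.05 ]
scene [ 82  47  30  33 446] [96.6 64.3] [-0.532  0.192  0.05 ]
scene [386  53  25  20 298] [397.5  61.4] [0.621 1.052 0.05 ]
scene [171 237  33  39 220] [182.3 259. ] [ 0.457 -0.326  0.05 ]
scene [   0  298  115   86 3504] [ 46.4 353. ] [ 0.34  -0.744  0.05 ]
side [319  86  28  47 692] [331.  111.3] [ 0.495 -0.762  0.05 ]
side [386 123  20  26 324] [394.6 134.9] [ 0.196 -0.724  0.05 ]
side [284 161  21  27 179] [295.8 175.8] [ 0.436 -0.275  0.05 ]
side [251 233  33  41 480] [266.  257.2] [0.348 0.117 0.05 ]
rim [ 0.4018 -0.2714  0.06  ]
rim [ 0.4715 -0.2337  0.06  ]
rim [ 0.5215 -0.3281  0.06  ]
rim [ 0.4529 -0.368   0.06  ]
rimD [ 0.509  -0.3262  0.06  ]
rimD [ 0.4431 -0.3654  0.06  ]
top c1 [ 0.4944 -0.2721  0.124 ] c2 [ 0.4959 -0.2766  0.124 ]
mug [ 0.40668229 -0.1681487   0.075     ] tray [0.35686412 0.09358909 0.06      ] jar [ 0.75506454 -0.02800657  0.075     ] bot [0.7720407  0.11239811 0.11      ]
(array([ 0.49275827, -0.27347818,  0.10432325]), np.float64(0.00024785853770967886))
```

Estimates from these pixels: the handle is at about (0.494,-0.274) with carrier yaw about 29.5°. The lip's middle is near (0.598,0.142) with yaw about 3°. I'll move above the handle.

drive_tool(commands=[[3.5,2.5,3,2],[7.5,5.5,6,4],[11.5,8.5,7,6],[15.3,11.2,7,8],[19.2,14.1,7,10],[23,16.9,7,12],[26.9,19.7,7,14.4],[30.7,22.5,7,14.4],[34,25,7,14.4],[35.1,25.7,7,14.4]], jaw=7)

```text
time_s: 1.03
tool_pos: [0.4677, -0.2926, 0.2513]
tcp_rot: [3.038, 0.8, 0.0]
contact_force: [-0.3, -0.8, 0.5]
opening: 0.747
grasp_force: 0.0
```

```bash
python3 - <<'E'
from plant import r
from h import *
p=r.camera_params("wrist");im=r.read_camera("wrist"); cv2.imwrite("pics/w0.png",im[...,::-1])
s=r.sense(); print(s["time_s"],s["tool_pos"],s["tcp_rot"],p)
import pickle; pickle.dump(p,open("w0.pkl","wb"))
print(proj(p,[.4945,-.274,.124]))
E
```

```text
1.0833 [ 0.47205745 -0.28860197  0.25085716] [-3.03528618e+00 -8.05933183e-01 -1.97385885e-03] {'camera_matrix': array([[328.93112445,   0.        , 249.40879103],
       [  0.        , 328.93112445, 189.34644492],
       [  0.        ,   0.        ,   1.        ]]), 'xyz': array([ 0.54078915, -0.25221145,  0.4555227 ]), 'rotation': array([-0.25997407,  0.15201539, -1.0487628 ])}
[245.72961322 144.75900305]
```

View pics/w0.png

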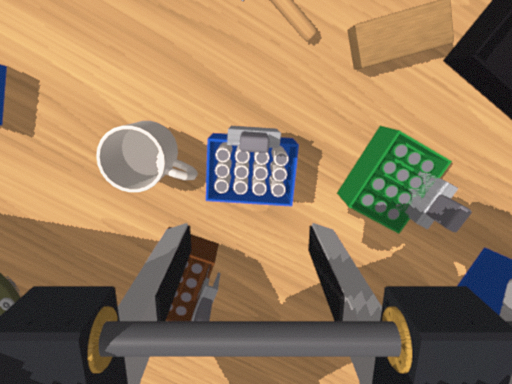

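The wrist view shows the blue hooked carrier in the centre. Its rim spans about (207,135) to (297,205) and the handle block is near (254,142). The mug is at (137,158) and the green look-alike is to the right. I'll settle first and then measure from the same view.

drive_tool(commands=[[0,0,0,0],[0,0,0,0],[0,0,0,0],[0,0,0,0],[0,0,0,0],[0,0,0,0],[0,0,0,0],[0,0,0,0],[0,0,0,0],[0,0,0,0]])

```text
time_s: 1.92
tool_pos: [0.4663, -0.2943, 0.2512]
tcp_rot: [-3.038, -0.8, 0.0]
contact_force: [-0.2, 0.3, -0.5]
opening: 0.747
grasp_force: 0.0
```

```bash
python3 - <<'E'
from plant import r
from h import *
import pickle
p=r.camera_params("wrist");im=r.read_camera("wrist"); cv2.imwrite("pics/w1.png",im[...,::-1])
pickle.dump(p,open("w1.pkl","wb"))
s=r.sense(); print(s["time_s"],s["tool_pos"],s["tcp_rot"],s["contact_force"])
print(proj(p,[.4945,-.274,.124]))
h=cv2.cvtColor(im,cv2.COLOR_RGB2HSV); m=cv2.inRange(h,(105,120,40),(128,255,255))
n,l,st,ce=cv2.connectedComponentsWithStats(m)
for i in range(1,n):
    if st[i,4]>60: print(st[i],ce[i])
cv2.imwrite("pics/w1c.png",cv2.resize(im[100:250,170:330,::-1],None,fx=4,fy=4,interpolation=cv2.INTER_CUBIC))
E
```

```text
1.9667 [ 0.46630601 -0.29428754  0.25117776] [-3.03796735e+00 -8.00215895e-01  2.13905929e-05] [-0.41832376 -0.10771671 -1.38364052]
[244.92611501 142.72048398]
[  0  64   5  59 175] [ 1.29142857 85.59428571]
[ 205  132   93   72 2385] [249.81090147 173.17861635]
[ 457  247   55   68 2047] [488.64338056 277.45090376]
```

View pics/w1c.png

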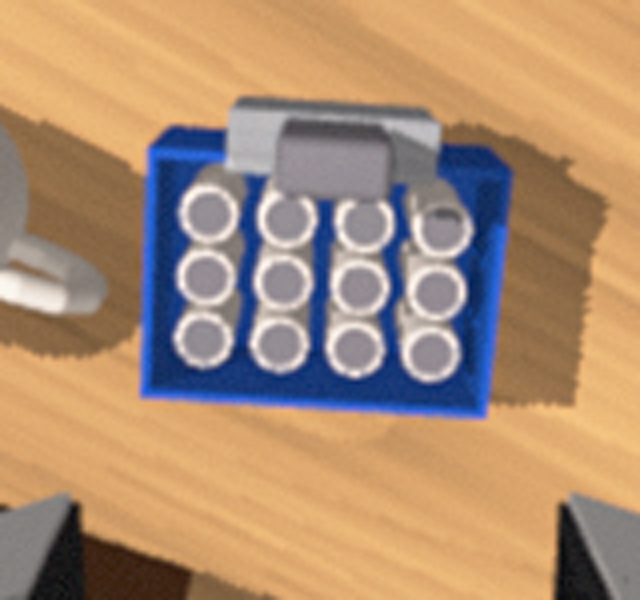

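The handle block's front top edge runs from crop (275,192) to (388,198). The bin's front rim runs from (142,397) to (485,415), and the back rim's inner edge from (150,158) to (510,175).

```bash
python3 - <<'E'
from h import *
import pickle
p=pickle.load(open("w1.pkl","rb"))
s=lambda u,v:(170+(u+.5)/4-.5,100+(v+.5)/4-.5)
a,b=[plane(p,s(*u),.060)[:2] for u in((142,397),(485,415))]
c,d=[plane(p,s(*u),.124)[:2] for u in((275,192),(388,198))]
e,f=[plane(p,s(*u),.060)[:2] for u in((150,158),(510,175))]
for q,w,off in((a,b,.085),(c,d,.008),(e,f,.006)):
    v=w-q; y=-v/np.linalg.norm(v); x=np.array([y[1],-y[0]])
    print(np.linalg.norm(v),np.degrees(np.arctan2(x[1],x[0])),(q+w)/2+x*off)
# top-left corners order: a left in image
print(a,b,c,d)
E
```

```text
0.1088132225686785 26.30664130735576 [ 0.49936419 -0.27987306]
0.028675415822619794 26.412746018561762 [ 0.50044061 -0.27993443]
0.10828896796851205 26.766535369900712 [ 0.49702999 -0.28192172]
[ 0.39905556 -0.26877095] [ 0.44727887 -0.36631494] [ 0.4868978  -0.27065207] [ 0.49965361 -0.29633414]
```

drive_tool(commands=[[1.5,0.7,-2,-1.5],[3.3,1.4,-5,-3.1],[3.3,1.4,-8,-3.1],[3.3,1.4,-9,-3.1],[3.3,1.4,-9,-3.1],[3.3,1.4,-9,-3.1],[3.3,1.4,-9,-3.1],[3.3,1.4,-9,-3.1],[3.3,1.4,-9,-3.1],[3.3,1.4,-9,-3.1]])

```text
time_s: 2.8
tool_pos: [0.4995, -0.2805, 0.1621]
tcp_rot: [3.058, 0.717, 0.001]
contact_force: [0.2, 0.2, 0.7]
opening: 0.742
grasp_force: 0.0
```

```bash
python3 - <<'E'
from plant import r
from h import *
import pickle
p=r.camera_params("wrist");im=r.read_camera("wrist"); cv2.imwrite("pics/w2.png",im[...,::-1])
pickle.dump(p,open("w2.pkl","wb"))
s=r.sense(); print(s["time_s"],s["tool_pos"],s["tcp_rot"],s["contact_force"])
u=proj(p,[.4998,-.280,.124]);print(u); x,y=(u-[80,60]).astype(int);y=max(y,0);print(x,y)
cv2.imwrite("pics/w2c.png",cv2.resize(im[y:y+140,x:x+160,::-1],None,fx=4,fy=4,interpolation=cv2.INTER_CUBIC))
E
```

```text
2.85 [ 0.49941722 -0.28044176  0.16184319] [3.05785305e+00 7.17493551e-01 1.00562570e-03] [-1.1549453   0.36782436  0.33210092]
[248.00499091 203.40302154]
168 143
```

View pics/w2c.png

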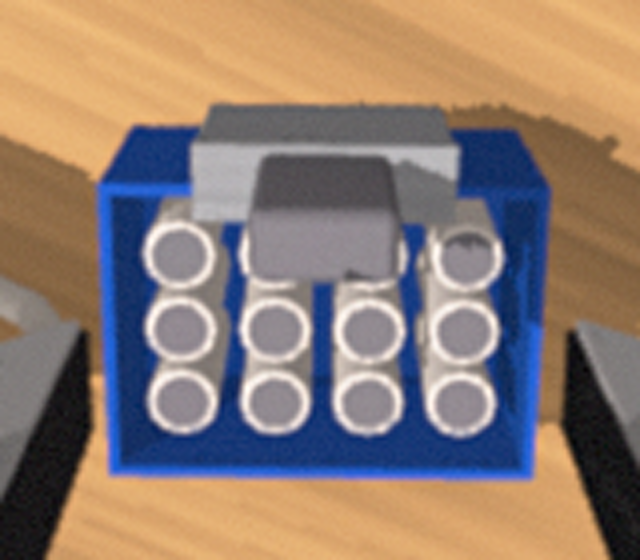

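The block's top face centre is at crop (325,242), within 1 px of the prediction. The yaw is aligned to within 0.5° and the fingers straddle the block evenly. I'll descend and grip.

drive_tool(commands=[[0,0,-2,0],[0.05,0,-4,0],[0.05,0,-5.5,0],[0.05,0,-6.5,0],[0.05,0,-6.8,0],[0.05,0,-6.8,0],[0.05,0,-6.8,0],[0.05,0,-6.8,0],[0.05,0,-6.8,0],[0.05,0,-6.8,0]])

```text
time_s: 3.68
tool_pos: [0.5001, -0.2804, 0.0938]
tcp_rot: [3.058, 0.718, 0.001]
contact_force: [0.1, -0.2, -1.1]
opening: 0.747
grasp_force: 0.0
```

drive_tool(commands=[[0,0,0,0],[0,0,0,0],[0,0,0,0],[0,0,0,0],[0,0,0,0],[0,0,0,0],[0,0,0,0],[0,0,0,0],[0,0,0,0],[0,0,0,0]], jaw=1.0)

```text
time_s: 4.52
tool_pos: [0.4998, -0.2802, 0.0932]
tcp_rot: [-3.058, -0.718, 0.0]
contact_force: [-0.4, 0.3, -0.8]
opening: 0.313
grasp_force: 30.0
```

drive_tool(commands=[[0,0,0.5,0],[0,0,1.5,0],[0,0,3,0],[0,0,5,0],[0,0,7.5,0],[0,0,10,0],[0,0,12.5,0],[0,0,15,0],[0,0,16.5,0],[0,0,17,0]])

```text
time_s: 5.35
tool_pos: [0.5003, -0.2806, 0.2668]
tcp_rot: [3.055, 0.717, 0.005]
contact_force: [-1.3, -0.6, -4.2]
opening: 0.314
grasp_force: 30.0
```

drive_tool(commands=[[0,1,0,-1],[0,3,0,-3],[0,6,0,-6],[0,9,0,-9],[0,12.5,0,-12],[0,16,0,-15],[0,19.5,0,-18],[0,23,0,-21],[0,26,0,-23.2],[0,29,0,-23.2]])

```text
time_s: 6.18
tool_pos: [0.4992, 0.0114, 0.2628]
tcp_rot: [3.14, 0.085, -0.001]
contact_force: [0.4, -0.4, -4.3]
opening: 0.315
grasp_force: 30.0
```

drive_tool(commands=[[0.5,2,0,0],[1,3.5,0,0],[1,4.5,0,0],[1,5,0,0],[1,5,0,0],[1,5,0,0],[1,5,0,0],[1,5,0,0],[1,5,0,0],[1,5,0,0]])

```text
time_s: 7.02
tool_pos: [0.5098, 0.0593, 0.2632]
tcp_rot: [3.14, 0.087, 0.0]
contact_force: [0.7, -0.3, -3.2]
opening: 0.314
grasp_force: 30.0
```

```bash
python3 - <<'E'
from plant import r
from h import *
import pickle
p=r.camera_params("wrist");im=r.read_camera("wrist"); cv2.imwrite("pics/w3.png",im[...,::-1])
pickle.dump(p,open("w3.pkl","wb"))
sd=r.read_camera("side");sc=r.read_camera("scene");cv2.imwrite("pics/side3.png",sd[...,::-1]);cv2.imwrite("pics/scene3.png",sc[...,::-1])
s=r.sense(); print(s["time_s"],s["tool_pos"],s["tcp_rot"],s["contact_force"],s["wrist_torque"])
for X in([.602,.062,.15],[.59,.30,.15],[.61,-.06,.15]):print(proj(p,X))
E
```

```text
7.1667 [0.50981431 0.05957574 0.26320348] [-3.14034373e+00 -8.77054648e-02 -3.51248052e-05] [ 0.3468895   0.31285725 -4.21676007] [-0.06028605 -0.053863   -0.00825347]
[251.58603062  82.58914137]
[-8.07634473 81.40506445]
[384.88866886  81.08112402]
```

View pics/w3.png

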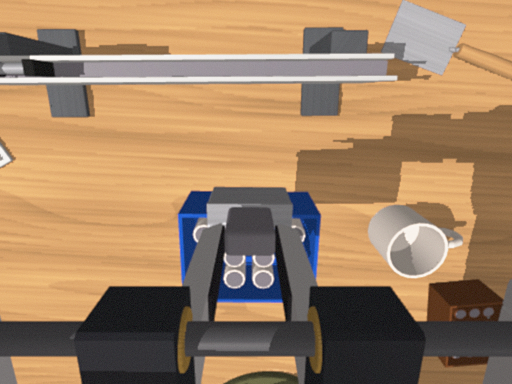

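The wrist view shows the carrier held upright and the rail as two bright edges. The lower edge, at row about 79 and ending at (397,78), is the lip. The plunger and buffer are at far left, (0–30, 68). I'll fit the lip line.

```bash
python3 - <<'E'
from h import *
import pickle
p=pickle.load(open("w3.pkl","rb")); g=cv2.cvtColor(cv2.imread("pics/w3.png"),cv2.COLOR_BGR2GRAY).astype(float)
P=[]
for c in range(60,390,6):
    col=g[70:90,c]; w=np.clip(col-190,0,None); 
    if w.sum()>0: P.append((c,70+(w*np.arange(20)).sum()/w.sum()))
P=np.array(P); k=np.polyfit(P[:,0],P[:,1],1); res=P[:,1]-np.polyval(k,P[:,0]); print(k,res.std(),len(P))
row=g[int(round(np.polyval(k,385))),380:410]; print(row.astype(int))
a,b=plane(p,(60,np.polyval(k,60)),.15),plane(p,(390,np.polyval(k,390)),.15)
y=(a-b)[:2]/np.linalg.norm((a-b)[:2]); print(a,b,np.degrees(np.arctan2(-y[0],y[1])))
e=plane(p,(397,np.polyval(k,397)),.15)[:2]; print("end",e,"mid",e+.21*y,"place",e+.13*y)
print(g[72:86,200].astype(int),g[72:86,300].astype(int))
for c in (4,10,16,22,28,34,40): print(c,g[50:90:3,c].astype(int))
E
```

```text
[-6.09465294e-03  8.00160573e+01] 0.12390580823548918 55
[230 229 228 229 227 227 229 231 229 228 228 227 227 226 226 230 219 155
 110 106 106 106 108 107 106 106 107 108 110 107]
[0.59495703 0.2374414  0.15      ] [ 0.61322351 -0.06415454  0.15      ] 3.4659452981455616
end [ 0.61361021 -0.07053928] mid [0.6009146  0.13907661] place [0.60575102 0.05922294]
[154 153 151 146 179 235 239 238 236 209 144 133 164 181] [149 146 146 150 187 229 234 234 222 148 125 151 176 176]
4 [ 64  59 138 142 112 167 211 161  61 151 244 144 175 167]
10 [ 54  55 140 142 120 165 210 174 101 164 246 145 173 157]
16 [ 54  53 140 141 116 166 208 173 100 140 246 145 173 163]
22 [ 51  48 139  75  53 105 189 165 101 193 245 145 171 162]
28 [ 53  48 138  67  44  43  38  42  34 191 244 143 168 162]
34 [ 57  45 247 169  23  28  29  29  30 190 245 147 168 168]
40 [ 56  48 246 239  15  25  23  25  27 189 246 135 162 167]
```

drive_tool(commands=[[1,0,0,0.3],[3,0,0,0.3],[5.5,0,0,0.3],[8,0,0,0.3],[9.3,0,-0.5,0.3],[9.6,0,-1.5,0.3],[9.6,0,-3,0.3],[9.6,0,-4.1,0.3],[9.6,0,-4.1,0.3],[9.6,0,-4.1,0.3]])

```text
time_s: 8.0
tool_pos: [0.6052, 0.0598, 0.2219]
tcp_rot: [-3.14, -0.096, 0.002]
contact_force: [-0.0, -0.1, -3.2]
opening: 0.315
grasp_force: 30.0
```

drive_tool(commands=[[0,0,0,0],[0,0,0,0],[0,0,0,0],[0,0,0,0],[0,0,0,0],[0,0,0,0],[0,0,0,0],[0,0,0,0],[0,0,0,0],[0,0,0,0]])

```text
time_s: 8.83
tool_pos: [0.6058, 0.0597, 0.2222]
tcp_rot: [-3.14, -0.096, 0.0]
contact_force: [-0.9, 0.8, -3.3]
opening: 0.31
grasp_force: 30.0
```

```bash
python3 - <<'E'
from plant import r
from h import *
import pickle
p=r.camera_params("wrist");im=r.read_camera("wrist"); cv2.imwrite("pics/w4.png",im[...,::-1])
pickle.dump(p,open("w4.pkl","wb"))
sd=r.read_camera("side");D=r.camera_params("side")
s=r.sense(); print(s["time_s"],s["tool_pos"],s["tcp_rot"],s["contact_force"],s["wrist_torque"])
t=s["tool_pos"]
u=proj(p,[t[0]+.007,t[1],.164]); v=proj(D,[t[0]+.007,t[1],.19]); print(u,v)
x,y=int(u[0]-100),max(0,int(u[1]-75)); X,Y=int(v[0]-50),int(v[1]-40); print(x,y,X,Y)
a=cv2.resize(im[y:y+150,x:x+200],(800,600),interpolation=cv2.INTER_CUBIC)[:, :]
b=cv2.resize(sd[Y:Y+75,X:X+100],(400,300),interpolation=cv2.INTER_CUBIC)
c=np.zeros((600,800,3),np.uint8); c[:300,:400]=b; aa=cv2.resize(im[y:y+120,x:x+200],(800,480))
cv2.imwrite("pics/w4c.png",np.vstack([np.hstack([b,cv2.resize(sd[130:280,135:335],(400,300))]),cv2.resize(im[y:y+75,x:x+200],(800,300),interpolation=cv2.INTER_CUBIC)])[...,::-1])
E
```

```text
8.9333 [0.60582515 0.05972161 0.22216495] [-3.14010799e+00 -9.62957528e-02  6.56341723e-05] [ 0.24916856  0.31001459 -3.43125353] [ 0.00035649 -0.07193518  0.06162662]
[249.45846731 188.45930128] [202.10994094 182.38969443]
149 113 152 142
```

View pics/w4c.png

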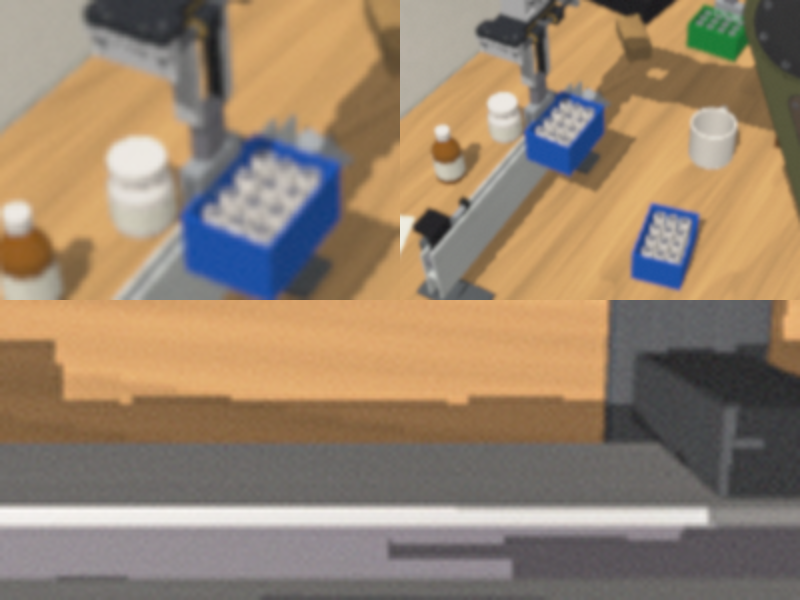

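The side crop shows the carrier upright above the rail, with the fingers on the handle. The wrist crop shows the rear wall's top edge at rows 505–525 and nothing touching. I'll check the lip against the tongue from pixel profiles.

```bash
python3 - <<'E'
from h import *
import pickle
p=pickle.load(open("w4.pkl","rb")); im=cv2.imread("pics/w4.png");g=cv2.cvtColor(im,cv2.COLOR_BGR2GRAY).astype(int)
for c in(60,100,150,250,290,330): print(c,' '.join(map(str,g[160:236,c])))
t=np.array([.6058,.0597]);a=np.radians(3.47);x=np.array([np.cos(a),np.sin(a)]);y=np.array([-x[1],x[0]])
P=lambda X,Y,Z:proj(p,[*(t+x*X+y*Y),Z]).round(1)
for Y in(.12,.06,0,-.06): print(Y,"lip front/back",P(-.002,Y,.15),P(.002,Y,.15),"rear",P(.018,Y,.138),P(.022,Y,.138))
for Y in(.03,.0,-.03): print("tongue low rear",P(.009,Y,.164),"web top rear",P(.009,Y,.208),"front",P(-.009,Y,.208))
E
```

```text
60 105 101 101 108 174 242 246 244 239 177 101 81 82 84 87 84 83 86 86 84 79 88 90 105 104 107 107 106 108 132 197 236 237 233 221 184 175 167 160 162 161 163 161 160 155 157 157 156 157 164 162 164 166 170 173 172 172 175 175 178 178 177 183 178 174 172 174 178 186 191 189 186 183 180 174 176
100 107 103 103 111 169 241 246 241 236 205 157 149 149 152 156 148 155 152 150 152 150 151 134 108 106 108 108 106 108 132 194 235 235 232 216 183 177 178 176 176 173 171 164 160 157 154 154 153 153 156 157 161 161 159 163 166 169 174 172 172 175 175 171 174 179 182 183 173 171 180 183 187 185 181 179 181
150 105 107 106 111 168 237 239 238 232 197 155 142 146 150 150 150 148 150 147 147 146 147 131 112 105 108 109 108 107 133 189 231 234 229 213 180 171 176 181 185 183 180 173 175 175 175 168 162 155 155 160 158 154 158 155 161 163 163 164 170 173 176 177 170 168 168 178 184 185 177 169 168 174 175 174 176
250 103 105 104 105 155 225 232 229 221 186 146 143 143 132 98 84 87 106 138 145 144 138 125 110 105 109 100 84 78 81 80 82 86 84 83 82 83 85 84 79 81 84 83 89 97 108 104 78 65 63 67 65 68 
[... 501 characters left out ...]
113 111 110 119 114 116 115 113 105 103 105 105 105 106 103 127 167 173 167 167 165 163 165 170 170 168 165 167 167 168 173 171 171 174 177 180 175
0.12 lip front/back [112.6 193.8] [112.1 189.4] rear [115.4 168.6] [114.8 164.2]
0.06 lip front/back [180.8 193.8] [180.6 189.5] rear [182.2 168.6] [181.9 164.2]
0 lip front/back [249.  193.8] [249.  189.5] rear [249.  168.6] [249.  164.2]
-0.06 lip front/back [317.2 193.8] [317.5 189.5] rear [315.9 168.6] [316.1 164.2]
tongue low rear [212.8 186.2] web top rear [206.1 203.4] front [207.  227.1]
tongue low rear [249.  186.2] web top rear [248.9 203.4] front [248.9 227.1]
tongue low rear [285.1 186.2] web top rear [291.6 203.4] front [290.7 227.2]
```

The lip and the tongue are aligned to within 0.5 mm. I'll lower through the gap and then feel for the slot bottom.

drive_tool(commands=[[0,0,-0.3,0],[0,0,-0.6,0],[0,0,-0.9,0],[0,0,-1.3,0],[0,0,-1.7,0],[0,0,-2.1,0],[0,0,-2.5,0],[0,0,-2.8,0],[0,0,-3,0],[0,0,-3,0]])

```text
time_s: 9.77
tool_pos: [0.6057, 0.0597, 0.1917]
tcp_rot: [-3.14, -0.096, 0.001]
contact_force: [-0.4, -0.3, -4.4]
opening: 0.315
grasp_force: 30.0
```

drive_tool(commands=[[0,0,0,0],[0,0,-0.03,0],[0,0,-0.06,0],[0,0,-0.1,0],[0,0,-0.13,0],[0,0,-0.16,0],[0,0,-0.2,0],[0,0,-0.23,0],[0,0,-0.25,0],[0,0,-0.25,0]])

```text
time_s: 10.6
tool_pos: [0.6058, 0.0597, 0.1896]
tcp_rot: [3.14, 0.096, -0.0]
contact_force: [0.2, 0.0, -2.7]
opening: 0.31
grasp_force: 30.0
```

drive_tool(commands=[[0,0,-0.03,0],[0,0,-0.06,0],[0,0,-0.09,0],[0,0,-0.12,0],[0,0,-0.15,0],[0,0,-0.18,0],[0,0,-0.21,0],[0,0,-0.23,0],[0,0,-0.25,0],[0,0,-0.25,0]])

```text
time_s: 11.43
tool_pos: [0.6058, 0.0597, 0.1872]
tcp_rot: [-3.14, -0.096, 0.0]
contact_force: [-0.2, 0.0, -4.1]
opening: 0.312
grasp_force: 30.0
```

drive_tool(commands=[[0,0,-0.03,0],[0,0,-0.06,0],[0,0,-0.09,0],[0,0,-0.12,0],[0,0,-0.15,0],[0,0,-0.18,0],[0,0,-0.2,0],[0,0,-0.2,0],[0,0,-0.2,0],[0,0,-0.2,0]])

```text
time_s: 12.27
tool_pos: [0.6059, 0.0598, 0.1854]
tcp_rot: [-3.14, -0.096, -0.001]
contact_force: [-1.6, 1.2, 1.9]
opening: 0.313
grasp_force: 30.0
```

Contact: the vertical force rose from -3.7 N to +1.9 N, about 1.4 mm into the spring. Before sliding, I'll estimate where the plunger face is from the stored wrist pictures.

```bash
python3 - <<'E'
from h import *
import pickle
from plant import r
p=pickle.load(open("w3.pkl","rb")); g=cv2.cvtColor(cv2.imread("pics/w3.png"),cv2.COLOR_BGR2GRAY).astype(int)
q=pickle.load(open("w4.pkl","rb")); G=cv2.cvtColor(cv2.imread("pics/w4.png"),cv2.COLOR_BGR2GRAY).astype(int)
print(' '.join(map(str,g[66,0:120])));print(' '.join(map(str,G[175,0:120])));print(' '.join(map(str,G[165,0:120])))
m=np.array([.6009,.1391]);a=np.radians(3.47)
for Y in(.09,.1,.11,.12,.13):
  X=m+np.array([np.cos(a),np.sin(a)])*.010+np.array([-np.sin(a),np.cos(a)])*Y
  print(Y,[proj(c,[*X,z]).round(1).tolist() for c in(p,q) for z in(.165,.14)])
print([ (lambda s:(s["contact_force"].round(1).tolist(),s["time_s"]))(r.sense()) for _ in range(3)])
E
```

```text
107 113 147 176 178 179 180 182 179 178 179 178 179 179 178 180 180 181 179 183 179 173 129 62 37 41 39 37 37 37 42 41 39 29 25 24 28 23 25 21 19 23 26 23 28 22 13 21 23 20 18 23 31 56 86 92 89 87 86 88 93 89 88 89 90 88 88 87 85 86 90 88 91 87 89 88 88 90 86 91 93 89 88 111 158 163 164 162 157 158 163 160 156 161 163 158 161 160 160 158 159 161 159 157 160 160 159 160 158 157 157 160 159 160 158 159 161 157 156 159
87 84 85 84 88 86 87 87 85 79 75 74 56 52 40 27 21 18 19 23 17 18 24 24 20 26 17 27 19 29 19 25 25 28 18 18 25 25 18 23 52 80 87 84 90 85 87 88 83 84 86 84 86 86 84 87 88 86 83 86 84 83 85 81 87 84 83 84 84 86 81 105 148 157 155 152 153 155 153 153 154 150 151 152 152 152 154 153 152 154 153 151 152 149 152 151 153 151 152 151 148 152 149 150 152 151 151 148 150 151 150 150 151 153 149 152 150 154 152 148
135 140 140 135 136 138 138 140 140 138 138 137 135 140 176 239 245 241 243 242 242 242 242 242 242 241 243 241 242 240 243 242 243 243 243 244 243 244 244 244 244 244 242 244 243 243 242 244 243 242 242 243 242 244 243 243 243 244 243 244 242 244 242 242 244 243 242 242 243 243 242 243 241 243 242 242 241 241 243 239 242 241 243 240 242 242 241 242 242 242 243 240 241 242 241 240 242 242 241 240 241 242 241 241 241 241 242 241 241 240 239 240 241 240 239 240 239 242 239 241
0.09 [[58.3, 66.8], [73.2, 68.8], [43.7, 185.4], [60.4, 177.8]]
0.1 [[46.7, 66.9], [62.5, 68.8], [31.6, 185.4], [49.3, 177.8]]
0.11 [[35.2, 66.9], [51.9, 68.9], [19.5, 185.4], [38.2, 177.8]]
0.12 [[23.6, 67.0], [41.2, 69.0], [7.4, 185.4], [27.0, 177.8]]
0.13 [[12.1, 67.1], [30.5, 69.0], [-4.7, 185.4], [15.9, 177.8]]
[([-1.6, 1.2, 1.9], 12.2667), ([-1.6, 1.2, 1.9], 12.2667), ([-1.6, 1.2, 1.9], 12.2667)]
```

The plunger face is about 111 mm left of the middle, so contact should come after about 160 mm of slide. I'll slide 150 mm first.

drive_tool(commands=[[-0.02,0.3,0,0],[-0.06,1,0,0],[-0.12,2,0,0],[-0.18,3,0,0],[-0.24,4,0,0],[-0.3,5,0,0],[-0.36,6,0,0],[-0.42,7,0,0],[-0.47,7.7,0,0],[-0.48,8,0,0]])

```text
time_s: 13.1
tool_pos: [0.6009, 0.141, 0.1852]
tcp_rot: [-3.14, -0.098, 0.0]
contact_force: [0.5, -3.6, 1.9]
opening: 0.313
grasp_force: 30.0
```

drive_tool(commands=[[-0.02,0.3,0,0],[-0.06,1,0,0],[-0.12,2,0,0],[-0.18,3,0,0],[-0.24,4,0,0],[-0.3,5,0,0],[-0.36,6,0,0],[-0.4,6.6,0,0],[-0.42,7,0,0],[-0.42,7,0,0]])

```text
time_s: 13.93
tool_pos: [0.5966, 0.2108, 0.1851]
tcp_rot: [-3.139, -0.098, 0.0]
contact_force: [-0.3, 0.5, 2.3]
opening: 0.312
grasp_force: 30.0
```

drive_tool(commands=[[0,0.1,0,0],[-0.01,0.2,0,0],[-0.02,0.3,0,0],[-0.02,0.4,0,0],[-0.03,0.5,0,0],[-0.04,0.6,0,0],[-0.04,0.7,0,0],[-0.05,0.8,0,0],[-0.05,0.8,0,0],[-0.05,0.8,0,0]])

```text
time_s: 14.77
tool_pos: [0.5963, 0.2178, 0.1852]
tcp_rot: [-3.14, -0.096, -0.0]
contact_force: [1.0, -2.7, 2.2]
opening: 0.312
grasp_force: 30.0
```

drive_tool(commands=[[0,0.05,0,0],[-0.01,0.1,0,0],[-0.01,0.15,0,0],[-0.01,0.2,0,0],[-0.02,0.25,0,0],[-0.02,0.3,0,0],[-0.02,0.35,0,0],[-0.02,0.4,0,0],[-0.02,0.4,0,0],[-0.02,0.4,0,0]])

```text
time_s: 15.6
tool_pos: [0.5962, 0.2212, 0.1852]
tcp_rot: [3.139, 0.096, -0.0]
contact_force: [0.5, -6.7, 3.7]
opening: 0.314
grasp_force: 30.0
```

drive_tool(commands=[[0,0.1,0,0],[-0.01,0.2,0,0],[-0.02,0.3,0,0],[-0.02,0.4,0,0],[-0.03,0.5,0,0],[-0.03,0.55,0,0],[-0.04,0.6,0,0],[-0.04,0.6,0,0],[-0.04,0.6,0,0],[-0.04,0.6,0,0]])

```text
time_s: 16.43
tool_pos: [0.5958, 0.227, 0.1853]
tcp_rot: [3.139, 0.096, -0.0]
contact_force: [-0.1, -8.7, 4.0]
opening: 0.314
grasp_force: 30.0
```

drive_tool(commands=[[0,0.03,0,0],[0,0.06,0,0],[-0.01,0.09,0,0],[-0.01,0.12,0,0],[-0.01,0.15,0,0],[-0.01,0.18,0,0],[-0.01,0.2,0,0],[-0.01,0.2,0,0],[-0.01,0.2,0,0],[-0.01,0.2,0,0]])

```text
time_s: 17.27
tool_pos: [0.5957, 0.2289, 0.1853]
tcp_rot: [3.139, 0.095, -0.0]
contact_force: [-0.1, -8.8, 3.4]
opening: 0.315
grasp_force: 30.0
```

drive_tool(commands=[[0,0.02,0,0],[0,0.04,0,0],[0,0.06,0,0],[0,0.08,0,0],[-0.01,0.1,0,0],[-0.01,0.12,0,0],[-0.01,0.12,0,0],[-0.01,0.12,0,0],[-0.01,0.12,0,0],[-0.01,0.12,0,0]])

```text
time_s: 18.1
tool_pos: [0.5957, 0.23, 0.1853]
tcp_rot: [3.139, 0.095, 0.0]
contact_force: [0.4, -9.5, 3.5]
opening: 0.315
grasp_force: 30.0
```

drive_tool(commands=[[0,0.02,0,0],[0,0.04,0,0],[0,0.06,0,0],[0,0.08,0,0],[0,0.08,0,0],[0,0.08,0,0],[0,0.08,0,0],[0,0.08,0,0],[0,0.08,0,0],[0,0.08,0,0]])

```text
time_s: 18.93
tool_pos: [0.5956, 0.2308, 0.1853]
tcp_rot: [3.139, 0.095, -0.0]
contact_force: [0.2, -9.0, 3.2]
opening: 0.315
grasp_force: 30.0
```

drive_tool(commands=[[0,0.02,0,0],[0,0.03,0,0],[0,0.04,0,0],[0,0.05,0,0],[0,0.06,0,0],[0,0.06,0,0],[0,0.06,0,0],[0,0.06,0,0],[0,0.06,0,0],[0,0.06,0,0]])

```text
time_s: 19.77
tool_pos: [0.5956, 0.2314, 0.1853]
tcp_rot: [3.139, 0.095, -0.0]
contact_force: [-0.7, -8.9, 3.3]
opening: 0.313
grasp_force: 30.0
```

drive_tool(commands=[[0,0.02,0,0],[0,0.03,0,0],[0,0.04,0,0],[0,0.05,0,0],[0,0.05,0,0],[0,0.05,0,0],[0,0.05,0,0],[0,0.05,0,0],[0,0.05,0,0],[0,0.05,0,0]])

```text
time_s: 20.6
tool_pos: [0.5956, 0.2319, 0.1853]
tcp_rot: [3.139, 0.095, -0.0]
contact_force: [-0.0, -10.0, 4.5]
opening: 0.312
grasp_force: 30.0
```

drive_tool(commands=[[0,0.02,0,0],[0,0.03,0,0],[0,0.04,0,0],[0,0.05,0,0],[0,0.05,0,0],[0,0.05,0,0],[0,0.05,0,0],[0,0.05,0,0],[0,0.05,0,0],[0,0.05,0,0]])

```text
time_s: 21.43
tool_pos: [0.5956, 0.2324, 0.1853]
tcp_rot: [3.139, 0.095, -0.0]
contact_force: [-0.7, -8.5, 4.8]
opening: 0.313
grasp_force: 30.0
```

drive_tool(commands=[[0,0.02,0,0],[0,0.03,0,0],[0,0.03,0,0],[0,0.03,0,0],[0,0.03,0,0],[0,0.03,0,0],[0,0.03,0,0],[0,0.03,0,0],[0,0.03,0,0],[0,0.03,0,0]])

```text
time_s: 22.27
tool_pos: [0.5956, 0.2327, 0.1853]
tcp_rot: [3.139, 0.095, -0.0]
contact_force: [-0.7, -9.8, 3.7]
opening: 0.313
grasp_force: 30.0
```

drive_tool(commands=[[0,0.02,0,0],[0,0.03,0,0],[0,0.04,0,0],[0,0.05,0,0],[0,0.05,0,0],[0,0.05,0,0],[0,0.05,0,0],[0,0.05,0,0],[0,0.05,0,0],[0,0.05,0,0]])

```text
time_s: 23.1
tool_pos: [0.5956, 0.2331, 0.1853]
tcp_rot: [3.138, 0.095, -0.0]
contact_force: [0.0, -10.7, 4.6]
opening: 0.314
grasp_force: 30.0
```

drive_tool(commands=[[0,0.02,0,0],[0,0.03,0,0],[0,0.04,0,0],[0,0.04,0,0],[0,0.04,0,0],[0,0.04,0,0],[0,0.04,0,0],[0,0.04,0,0],[0,0.04,0,0],[0,0.04,0,0]])

```text
time_s: 23.93
tool_pos: [0.5957, 0.2333, 0.1854]
tcp_rot: [3.138, 0.095, -0.0]
contact_force: [-1.3, -11.2, 4.5]
opening: 0.313
grasp_force: 30.0
```

drive_tool(commands=[[0,0.02,0,0],[0,0.03,0,0],[0,0.04,0,0],[0,0.04,0,0],[0,0.04,0,0],[0,0.04,0,0],[0,0.04,0,0],[0,0.04,0,0],[0,0.04,0,0],[0,0.04,0,0]])

```text
time_s: 24.77
tool_pos: [0.5957, 0.2334, 0.1854]
tcp_rot: [3.138, 0.095, -0.0]
contact_force: [-0.7, -12.1, 4.6]
opening: 0.314
grasp_force: 30.1
```

Hard stop: 0.4 mm commanded gave only 0.1 mm of motion, the force rose to 12 N, and the travel since contact is about 12 mm. I'll relax the load and open.

drive_tool(commands=[[0,-0.02,0.02,0],[0,-0.04,0.04,0],[0,-0.06,0.06,0],[0,-0.07,0.08,0],[0,-0.07,0.08,0],[0,-0.07,0.08,0],[0,-0.07,0.08,0],[0,-0.07,0.08,0],[0,-0.07,0.08,0],[0,-0.07,0.08,0]])

```text
time_s: 25.6
tool_pos: [0.5954, 0.2332, 0.1854]
tcp_rot: [3.138, 0.095, -0.002]
contact_force: [-0.1, -8.4, 0.8]
opening: 0.315
grasp_force: 30.0
```

drive_tool(commands=[[0,0,0,0],[0,0,0,0],[0,0,0,0],[0,0,0,0],[0,0,0,0],[0,0,0,0],[0,0,0,0],[0,0,0,0],[0,0,0,0],[0,0,0,0]], jaw=4.4)

```text
time_s: 26.43
tool_pos: [0.5955, 0.2342, 0.186]
tcp_rot: [-3.14, -0.096, -0.0]
contact_force: [0.2, -0.2, 0.2]
opening: 0.469
grasp_force: 0.0
```

drive_tool(commands=[[0,0,0.3,0],[0,0,0.8,0],[0,0,1.5,0],[0,0,2.5,0],[0,0,4,0],[0,0,6,0],[0,0,8,0],[0,0,10,0],[0,0,12,0],[0,0,12,0]])

```text
time_s: 27.27
tool_pos: [0.5962, 0.2345, 0.3115]
tcp_rot: [-3.138, -0.096, -0.011]
contact_force: [0.3, -0.1, 0.8]
opening: 0.466
grasp_force: 0.0
```

drive_tool(commands=[[-2,-2,0,0],[-5,-5,0,0],[-7,-7,0,0],[-7,-7,0,0],[-7,-7,0,0],[-7,-7,0,0],[-7,-7,0,0],[-7,-7,0,0],[-7,-7,0,0],[-7,-7,0,0]])

```text
time_s: 28.1
tool_pos: [0.5257, 0.1645, 0.3056]
tcp_rot: [3.14, 0.097, -0.001]
contact_force: [0.1, 0.4, -1.2]
opening: 0.472
grasp_force: 0.0
```

```bash
python3 - <<'E'
from plant import r
from h import *
import pickle
p=r.camera_params("wrist");w=r.read_camera("wrist");sd=r.read_camera("side");sc=r.read_camera("scene")
pickle.dump(p,open("w5.pkl","wb"))
for n,i in(("w5",w),("side5",sd),("scene5",sc)): cv2.imwrite(f"pics/{n}.png",i[...,::-1])
s=r.sense();print(s["time_s"],s["tool_pos"],s["contact_force"])
u=proj(p,[.595,.233,.16]);print(u); x,y=int(np.clip(u[0]-130,0,252)),int(np.clip(u[1]-90,0,189))
S,D=r.camera_params("scene"),r.camera_params("side"); a,b=proj(S,[.58,.24,.15]).astype(int),proj(D,[.58,.24,.15]).astype(int); print(x,y,a,b)
A=sc[a[1]-40:a[1]+35,a[0]-50:a[0]+50]; B=sd[b[1]-40:b[1]+35,b[0]-50:b[0]+50]
top=np.hstack([cv2.resize(A,(400,300),interpolation=3),cv2.resize(B,(400,300),interpolation=3)])
bot=np.hstack([cv2.resize(w[y:y+195,x:x+260],(400,300)),cv2.resize(sd,(400,300))])
cv2.imwrite("pics/fin.png",np.vstack([top,bot])[...,::-1])
E
```

```text
28.25 [0.52561106 0.16434076 0.30586419] [-0.72849251 -0.36121261 -0.13624374]
[186.74203693 102.631732  ]
56 12 [309 145] [176 231]
```

View pics/fin.png

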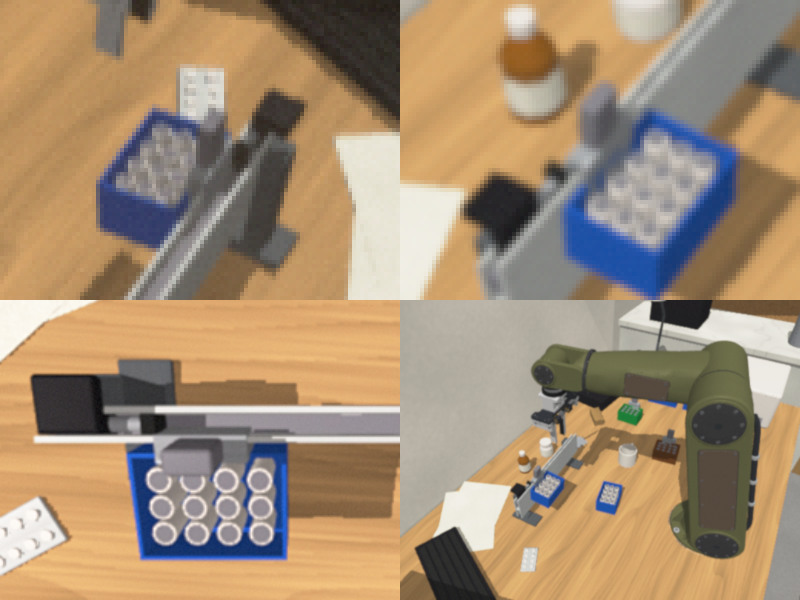

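The final view shows the carrier hanging on the lip with a slight lean, its tongue against the dark rubber plunger at about (150,418) in the lower-left panel, and the gripper clear. I'll do one numeric check of the plunger before handing in.

```bash
python3 - <<'E'
from h import *
import pickle
p=pickle.load(open("w5.pkl","rb")); g=cv2.cvtColor(cv2.imread("pics/w5.png"),cv2.COLOR_BGR2GRAY).astype(int)
m=np.array([.6009,.1391]);a=np.radians(3.47)
for Y in(.111,.117,.123,.129,.133):
  X=m+np.array([np.cos(a),np.sin(a)])*.010+np.array([-np.sin(a),np.cos(a)])*Y
  print(Y,proj(p,[*X,.165]).round(1))
for rr in(81,83,85,87): print(rr,' '.join(map(str,g[rr,115:185])))
E
```

```text
0.111 [168.5  92.3]
0.117 [162.5  92.3]
0.123 [156.5  92.3]
0.129 [150.6  92.3]
0.133 [146.6  92.3]
81 43 33 28 22 28 15 19 41 87 125 131 131 126 128 128 128 130 128 127 128 128 126 128 128 131 129 131 130 129 127 132 130 129 126 130 133 127 128 127 130 127 159 203 218 218 216 213 216 215 216 217 214 217 217 214 215 222 223 221 221 225 221 222 220 222 221 223 225 222 223
83 43 36 35 17 20 17 20 52 105 145 154 151 150 149 150 152 150 152 150 148 148 152 149 150 152 151 151 151 150 150 152 150 150 149 151 152 150 152 150 150 153 186 241 246 242 242 241 243 242 242 242 241 241 242 241 242 241 240 241 241 242 241 240 242 241 241 241 241 240 242
85 46 37 35 17 12 16 13 31 73 117 121 122 120 122 115 119 125 125 127 126 129 127 125 126 126 128 132 132 128 132 131 122 109 102 103 102 104 104 105 104 105 131 163 167 169 165 165 164 168 171 170 169 170 168 171 171 171 168 169 167 173 169 168 169 171 170 172 169 170 168
87 42 42 34 14 30 20 23 13 6 10 13 25 44 52 51 56 67 83 90 92 93 92 91 90 90 94 100 102 102 103 98 77 42 37 36 41 38 43 36 34 30 20 16 15 24 20 22 29 55 91 96 94 91 94 91 95 94 92 95 90 92 93 90 92 94 95 96 97 97 92
```

The plunger face's top edge is now at about 0.124 m, up from 0.1115 m, so it moved about 12 mm and is fully in.

```bash
python3 -c "
from plant import r
print(r.sign_off())"
```

```text
the job is handed in; nothing more can be done
None
```

I hung the carrier in the slot, slid it left until the plunger was fully in (about 12 mm, peak side force about 12 N), let go with the gripper clear, and handed the job in at about 28 s; sign-off returned no verdict.

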